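# Wedge the rocking display stand

### The arm

A 7-joint arm with a two-finger parallel gripper is mounted at the origin on the work surface. World frame = base frame: x ahead of the robot, y to its left, z up, the work surface at z = 0. Lengths are in m, angles in rad, forces in N, time in s.
With the tool pointing down it reaches from about 0.4 to 0.875 m from the base axis. Payload 6.5 kg.
Tool frame: the origin (TCP) lies at the very end of the fingers, on their centre line; the grasp point (between the pads) lies manip.grasp_offset behind it (manip.grasp_offset is the distance from the TCP to the grasp point, in m); z points along the fingers, x is the direction in which the jaws open and shut, and the axes are right-handed (so a half turn about z gives the same grasp; the last joint's range is limited). The gripper opens to 88 mm and grips with 3 to 60 N. Pads are 18 mm wide; open, the fingers measure 123 mm over their backs; the gripper's body (75 mm by 187 mm) begins 45 mm behind the grasp point.
Start: joints at [-1.254, 0.536, -0.004, 1.538, 0.003, 1.067, -0.071], TCP at [0.243, 0.603, 0.239] pointing down, gripper open.
Joint ranges: [-2.7, 2.7], [-0.37, 2.16], [-1.27, 1.26], [0.24, 2.4], [-1.31, 4.45], [0.19, 1.91], [-2.76, 2.76]. Speed limits (rad/s): [2.39, 2.39, 3.14, 3.14, 3.14, 3.14, 3.14].

### API

Orientations are given as a unit quaternion [x, y, z, w].
In Python, from cell import manip, viewer, look_for, masks_of, spot_point gives the robot as it stands. The module is installed in compiled form; this text tells all that it offers.
- The arm moves only by the tool drive_tool, never from a script. Its argument "motion" is a list of rows, each a list of 7 numbers: the finger opening in m, from 0 to 0.0881, then the shift along the tool's x, y, z in m, then the turn, a rotation vector about the tool's x, y, z in rad. A call has 1 to 12 rows; each row shifts and turns the pose as measured when the row begins, along the tool's axes as they then stand; what a row does not reach is not made up. A row lasts 1/10 s, in which the tool goes at most 50 mm and 8.59 degrees, less where a joint would pass 70% of its speed; a pose out of reach is approached as far as the arm can. A call is refused whole if a number of a shift passes 0.05 or a number of a turn 0.15, either way. A call with a gripper value outside its range is refused whole. The fingers move at their own pace and stop on an object; the grip force is fixed at half the most. Time passes only in rows, so rows that do not move let the fingers close. It gives the time, the measured TCP pose, the force and the opening at its end, in the units of the state.
- manip.read_state(): the state, without advancing time (a new reading comes with each control period).
- viewer.capture(name): name is "side" or "top" or "wrist"; returns the picture (384x512x3 uint8, red, green, blue); there is no depth.
- viewer.camera_info(name): a dict with "intrinsics" (3x3 intrinsics, pixels), "R" (3x3) and "t" (3): a world point X has camera coordinates R X + t. Camera axes: x right, y down, z forward; pixel columns grow to the right and rows downward; lengths in m; the calibration is good to about 2 mm. A picture is of the moment at which its call begins: read the wrist's pose just before it. camera_info takes no time and is no camera call; for the wrist camera it gives the pose at the moment of the call.
- manip.close_job(): hands the job in, once; it reports no verdict.
Trained networks look in the newest picture that a camera, given by its name, has taken for a name from the list of things; names that differ only in an ending like _2 or _b are one class to them, and where a whole thing is asked for, a point or a joint stands for the part that bears it (a point fixed in the world has none). Each returns a list of dicts, best first, with "confidence" (0 to 1); they miss things now and then, are a little off and sometimes report something else, mostly with a low value. They report only what shows in the picture. A call takes as long as a camera call.
- look_for(query, camera): "xy" ([column, row] in pixels, amid what is visible of it).
- masks_of(query, camera): "region" (384x512 bool, what is visible of it) and "xy" ([column, row] in pixels, amid what is visible of it).
- spot_point(query, camera): "xy" ([column, row] in pixels: a listed point, or the origin of a listed thing).
The state is a dict: "t": time; "q": joint angles; "dq": joint speeds; "effort": joint torques, N m; "tool_pos": TCP position; "tool_rot": TCP orientation; "wrist_force": force on the tool from outside, world axes, zero at the start; "ft_torque": the same for the moment, N m; "grip_width": finger opening in m.
Only numpy, scipy, OpenCV 4.12 (cv2) and the standard library are available. Lean on these libraries where they do the work, as an engineer would, in place of code of your own. Each camera call takes 0.05 s, during which the arm holds its last target.

### The job

The wooden display stand on the packing counter rocks because one foot is short: press down on its top above the short foot until you feel that corner sink to the counter, then let it come back. Push the orange wedge along the counter, thin end first, under the short foot just until it is snug and the stand no longer rocks, without lifting the wedge or shoving the stand or anything else out of place. Finish by pressing firmly on the same corner again, clearly harder than it took to rock it, and the program ends while you are still holding that press, with the stand staying level.

Things in the scene. Friction and masses are not known exactly. Their poses are not given: they have to be found in the camera images.
- stand: Low loose wooden stand, 1.6 to 2.6 kg: block 200 (x) by 240 (y) by 50 mm thick, underside 34 mm and flat top 84 mm above the counter, on four feet 15 mm inside its corners, three black rubber ones 34 mm tall. A pack of white flat cartons (120 x 130 mm, 45 mm tall) is fixed on top, centred at x = +33, y = -45 mm, keeping it level on the black feet. Origin at counter height under the block's centre.
- short_foot (a point): Lowest point of the short foot, bare steel, round-ended, 24 mm across, 22 mm tall, at the stand's (-x, +y) corner: (-85, +105, +12) mm in the stand's frame. It hangs 12 mm above the counter.
- press_spot (a point): Where to press: on the flat top above the short foot, (-80, +100, +84) mm in the stand's frame; bare for 60 mm towards the cartons. About 3 to 8 N down makes the stand rock about the diagonal between the neighbouring feet: the corner sinks about 12 mm (0.09 rad) until the short foot meets the counter. Let go, it comes back.
- wedge: Orange plastic wedge, 120 g, loose and flat on the counter off the stand's +y side, thin end (its +x) towards the short foot. 140 mm long (x), 60 mm wide (y); top slopes from 28 mm high at x = -70 mm to 2 mm at x = +70 mm. Origin: centre of its underside. Pushed roughly along the stand's -y it goes under the foot, which meets the slope at about x = +17 mm of the wedge.
- wedge_butt (a point): Centre of the wedge's upright thick end (28 mm tall, 60 mm wide, red), 14 mm up, facing away from the foot: push here. About 1 N slides the free wedge; the push rises quickly once it meets the foot: about 4 to 5 N is snug; beyond about 7 N it may begin to lift or swivel the stand. Friction keeps it in place afterwards.
- cup_stack: Bystander, leave alone: nested stack of yellow paper cups, 80 mm across, 135 mm tall, beside the wedge's way; origin under its centre
- tape_roll: Bystander, leave alone: brown roll of packing tape lying flat, 100 mm across, 48 mm tall; origin under its centre
- cutter: Bystander, leave alone: yellow carton cutter lying flat, 140 x 28 x 16 mm, on the robot's side of the wedge's way; origin under its centre
- clamshell: Bystander, leave alone: white foam clamshell food box, 136 x 136 x 62 mm; origin under its centre
- small_carton: Bystander, leave alone: upright white carton, 65 x 55 x 100 mm; origin under its centre
- flat_bar: Bystander, leave alone: flat pale wooden bar, 120 x 30 x 8 mm (not a wedge, not needed); origin under its centre
- brown_box: Bystander, leave alone: brown cardboard box, 100 x 120 x 90 mm; origin under its centre

How it is judged:
On the way, in this order (a step that is already met when the one before it is completed fails the run):
1. the short corner is pressed down and the stand rocks (angle between stand's own z axis and vertical above 0.05 rad and contact force between the fingers and stand above 1 N), for 0.1 s.
2. the corner is let go and the stand comes back (angle between stand's own z axis and vertical below 0.02 rad and contact force between the fingers and stand below 0.1 N), for 0.1 s.
3. the wedge lies under the short foot, the stand level (x of short_foot in the frame of wedge between -0.005 and 0.045 m and y of short_foot in the frame of wedge between -0.028 and 0.028 m and angle between stand's own z axis and vertical below 0.02 rad), for 0.2 s.
At the end, for the whole second after the job is handed in: Fingers press the stand with over 5 N; it is at rest, level within 0.02 rad, within 30 mm of its start; the short foot bears on the wedge (over 1 N), within 28 mm of its centre line and -5 to +45 mm along it; the wedge lies flat on the counter (all of step 3 and contact force between the fingers and stand above 5 N and contact force between wedge and stand above 1 N and height (world z) of wedge below 0.006 m and angle between wedge's own z axis and vertical below 0.05 rad and distance of stand from where it was at the start of the episode below 0.03 m and linear speed of each of stand, wedge below 0.01 m/s); the arm keeps its last pose, push and grip.
It fails at once if the wedge is lifted or tipped (height (world z) of wedge above 0.012 m or angle between wedge's own z axis and vertical above 0.2 rad).
It fails at once if the stand is lifted, tipped over or shoved more than 40 mm (height (world z) of stand above 0.025 m or angle between stand's own z axis and vertical above 0.25 rad or distance of stand from where it was at the start of the episode above 0.04 m).
It fails at once if a bystander is moved more than 20 mm or tipped (distance of any of cup_stack, tape_roll, cutter, clamshell, small_carton, flat_bar, brown_box from where it was at the start of the episode above 0.02 m or angle between any of cup_stack, tape_roll, cutter, clamshell, small_carton, flat_bar, brown_box's own z axis and vertical above 0.3 rad).
It also fails if it takes over 58 s, if anything falls off the work surface, if the arm or the gripper's body presses on something with over 40 N, if the wrist force passes 120 N, or if a joint passes its speed limit or range.

## Working session

There is one attempt and no reset: what is moved stays moved. The work goes in short steps, Python scripts to look and compute and a tool call to move; the robot and the scene stay as the last step left them, time stands still between calls to the robot, and variables do not carry over. Pictures are saved under pics/ and viewed, and the job is handed in when it is done.

Besides the shell and the picture viewer there is one more tool, called after "Call:" by a JSON object that holds its "op" and its "data", one argument or row to a line. drive_tool: Moves the arm, as the interface text tells. Its arguments: {"type":"object","properties":{"motion":{"type":"array"}},"required":["motion"]}

```bash
mkdir -p pics; cat > h.py <<'E'
import numpy as np, cv2
from cell import manip, viewer, look_for, masks_of, spot_point
def save(name,fn,scale=1.5):
    im=viewer.capture(name); cv2.imwrite('pics/'+fn,cv2.resize(im[:,:,::-1],None,fx=scale,fy=scale)); return im
def proj(X,ci):
    c=ci['R']@np.asarray(X,float)+np.ravel(ci['t']); p=np.array(ci['intrinsics'])@c; return p[:2]/p[2]
def back(uv,z,ci):
    K=np.array(ci['intrinsics']);R=np.array(ci['R']);t=np.ravel(ci['t'])
    d=R.T@np.linalg.solve(K,[uv[0],uv[1],1]); o=-R.T@t
    return o+d*(z-o[2])/d[2]
E
python3 - <<'E'
from h import *
print(manip.read_state())
print(manip.grasp_offset)
for n in ['top','side']:
    save(n,n+'0.png'); ci=viewer.camera_info(n); print(n,ci)
    for q,z in [('stand',0),('short_foot',.012),('press_spot',.084),('wedge',0),('wedge_butt',.014),('cup_stack',0),('cutter',0),('tape_roll',0),('small_carton',0),('brown_box',0),('clamshell',0),('flat_bar',0)]:
        for r in spot_point(q,n)[:2]: print(q,round(r['confidence'],2),np.round(r['xy'],1),np.round(back(r['xy'],z,ci),4))
E
```

```text
{'t': 0.0, 'q': array([-1.25418829,  0.53715684, -0.00443321,  1.53887885,  0.00258903,
        1.0672807 , -0.0711948 ]), 'dq': array([-0.00156604,  0.00104469,  0.00021187,  0.00048197,  0.0010241 ,
       -0.000599  , -0.00072035]), 'effort': array([-3.05449703e-05, -5.70988190e+01,  9.90530737e-01, -2.51597929e+01,
       -5.63370693e-02,  1.79736677e-02,  1.67566359e-04]), 'tool_pos': array([0.24257832, 0.60237428, 0.23784293]), 'tool_rot': array([ 8.28692757e-01,  5.59703114e-01, -6.76729058e-04,  5.29066438e-04]), 'wrist_force': array([-0.00760791,  0.22910969,  0.31340554]), 'ft_torque': array([0.00617652, 0.0379768 , 0.00123138]), 'grip_width': 0.0879708143503353}
0.0187
top {'intrinsics': array([[424.37441007,   0.        , 249.17184672],
       [  0.        , 424.37441007, 196.53898029],
       [  0.        ,   0.        ,   1.        ]]), 'R': array([[ 0.00441216, -0.9999542 ,  0.00849271],
       [-0.99618587, -0.00513533, -0.08710538],
       [ 0.08714501, -0.008076  , -0.9961629 ]]), 't': array([-0.03250044,  0.58802541,  1.46235178])}
stand 0.74 [268.5 196.4] [ 0.5913
[... 1373 characters left out ...]
[0.5154 0.0012 0.084 ]
press_spot 0.18 [239.8 299.9] [ 0.3663 -0.2699  0.084 ]
wedge 0.94 [216.  198.6] [0.529  0.1502 0.    ]
wedge_butt 0.76 [207.  183.6] [0.5336 0.2194 0.014 ]
wedge_butt 0.3 [212.9 151.2] [0.6411 0.3748 0.014 ]
cup_stack 0.73 [269.4 182.8] [0.722  0.1194 0.    ]
cutter 0.61 [198.4 230.4] [0.4151 0.054  0.    ]
cutter 0.42 [215.1 153.3] [0.6501 0.3761 0.    ]
tape_roll 0.61 [162.7 167.3] [0.4496 0.4056 0.    ]
brown_box 0.61 [377.1 314.8] [ 0.6538 -0.4439  0.    ]
brown_box 0.41 [231.6 222. ] [0.5171 0.0291 0.    ]
clamshell 0.7 [273.9 237.5] [ 0.589  -0.0953  0.    ]
clamshell 0.65 [213.3 152.4] [0.6472 0.385  0.    ]
flat_bar 0.57 [245.8 304.3] [ 0.3987 -0.241   0.    ]
```

View pics/top0.png

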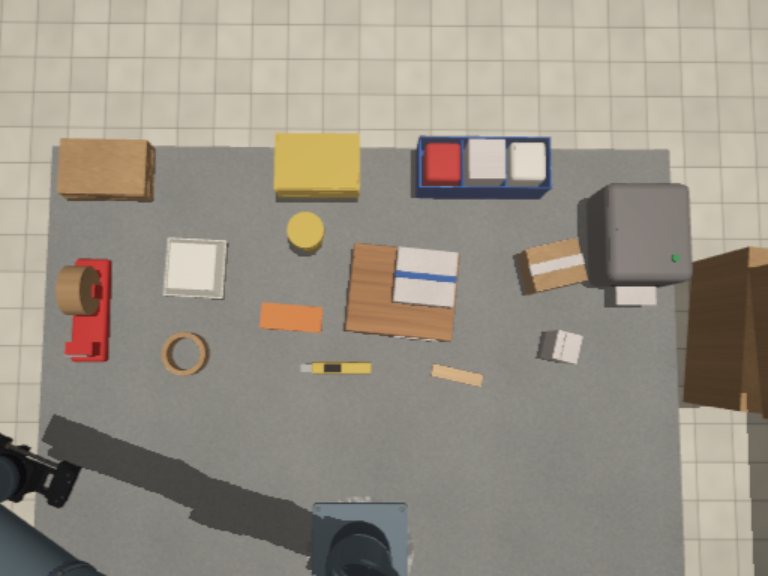

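View pics/side0.png

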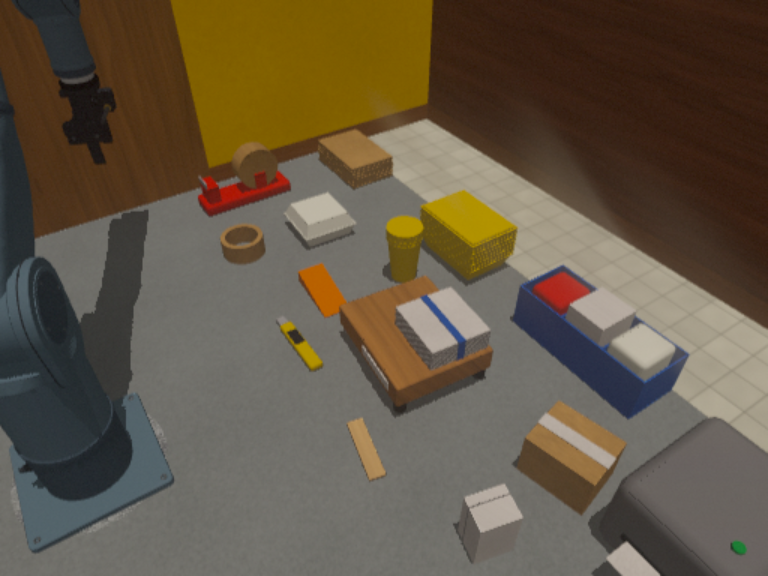

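The top view shows the stand's block corners near (236,162), (231,221), (301,227) px and the wedge at about (194,211), with its thin end facing the stand. The cups are beyond the wedge and the cutter is on the robot's side. Next I'll fit the poses precisely.

```bash
cat > fit.py <<'E'
from h import *
from scipy.optimize import minimize
def corners(kind):
    if kind=='wedge':
        return [np.array([[x,y,z] for x,h in((-.07,.028),(.07,.002)) for y in(-.03,.03) for z in(0,h)])]
    b=np.array([[x,y,z] for x in(-.1,.1) for y in(-.12,.12) for z in(.034,.084)])
    c=np.array([[x,y,z] for x in(.033-.06,.033+.06) for y in(-.045-.065,-.045+.065) for z in(.084,.129)])
    return [b,c]
S=4
def render(kind,p,ci):
    x,y,a=p; R=np.array([[np.cos(a),-np.sin(a),0],[np.sin(a),np.cos(a),0],[0,0,1]])
    m=np.zeros((384*S,512*S),np.float32)
    for P in corners(kind):
        uv=np.array([proj(R@q+[x,y,0],ci) for q in P]); uv=(uv+.5)*S-.5
        cv2.fillConvexPoly(m,cv2.convexHull(np.round(uv).astype(np.int32)),1.)
    return cv2.resize(m,(512,384),interpolation=cv2.INTER_AREA)
def fit(kind,masks,p0):
    def cost(p): return sum(np.abs(render(kind,p,ci)-m).sum()/m.sum() for m,ci in masks)
    best=None
    for da in(0,.05,-.05):
        s=np.array(p0)+[0,0,da]
        r=minimize(cost,s,method='Nelder-Mead',options=dict(initial_simplex=[s,s+[.01,0,0],s+[0,.01,0],s+[0,0,.06]],xatol=1e-4,fatol=1e-4))
        if best is None or r.fun<best.fun: best=r
    return best.x,best.fun
def orange(im):
    h=cv2.cvtColor(im,cv2.COLOR_RGB2HSV)
    m=((h[...,0]<14)&(h[...,1]>190)&(h[...,2]>120)).astype(np.uint8)
    n,l,st,c=cv2.connectedComponentsWithStats(m); 
    return m,l,st,c
E
python3 - <<'E'
from fit import *
M={'wedge':[],'stand':[]}
for n in('top','side'):
    im=viewer.capture(n);ci=viewer.camera_info(n)
    for k in M:
        r=masks_of(k,n)[0]; m=r['region'].astype(np.float32); print(n,k,r['confidence'],m.sum())
        M[k].append((m,ci)); cv2.imwrite(f'pics/m_{n}_{k}.png',(m*255).astype(np.uint8))
for k,p0s in dict(wedge=[.535,.16,-1.55],stand=[.592,-.09,-.07]).items():
    for sel in([0],[1],[0,1]):
        p,f=fit(k,[M[k][i] for i in sel],p0s); print(k,sel,np.round(p,4),round(f,3))
        if k=='stand':
            x,y,a=p
            for q in((-.085,.105),(-.08,.1)): print('  ',np.round([x+np.cos(a)*q[0]-np.sin(a)*q[1],y+np.sin(a)*q[0]+np.cos(a)*q[1]],4))
E
```

```text
top wedge 0.64 708.0
top stand 0.55 4209.0
side wedge 0.77 586.0
side stand 0.87 5812.0
wedge [0] [ 0.5372  0.1626 -1.6257] 0.05
wedge [1] [ 0.534   0.1664 -1.6422] 0.154
wedge [0, 1] [ 0.5353  0.1635 -1.6286] 0.246
stand [0] [ 0.5917 -0.094  -0.0967] 0.022
   [0.5172 0.0187]
   [0.5217 0.0133]
stand [1] [ 0.5901 -0.0954 -0.1061] 0.032
   [0.5166 0.018 ]
   [0.5211 0.0125]
stand [0, 1] [ 0.5914 -0.0938 -0.099 ] 0.057
   [0.5172 0.0191]
   [0.5217 0.0136]
```

Call:
{"op": "drive_tool", "data": {
  "motion": [
    [0.0, 0, 0, 0, 0, 0, 0.14],
    [0.0, 0, 0, 0, 0, 0, 0.14],
    [0.0, 0, 0, 0, 0, 0, 0.14],
    [0.0, 0, 0, 0, 0, 0, 0.14],
    [0.0, 0, 0, 0, 0, 0, 0.14],
    [0.0, 0, 0, 0, 0, 0, 0.14],
    [0.0, 0, 0, 0, 0, 0, 0.14],
    [0.0, 0, 0, 0, 0, 0, 0.14],
    [0.0, 0, 0, 0, 0, 0, 0.14]
  ]
}}

```text
t: 2.5
tool_pos: [0.2426, 0.603, 0.2389]
tool_rot: [0.998, -0.061, -0.0, -0.0]
wrist_force: [1.0, -0.7, -0.4]
grip_width: 0.0182
```

```bash
cat >> h.py <<'E'
from scipy.spatial.transform import Rotation as Ro
def plan(target,yaw=-0.099):
    s=manip.read_state(); R=Ro.from_quat(s['tool_rot'])
    c,sn=np.cos(yaw),np.sin(yaw)
    G=Ro.from_matrix(np.array([[c,sn,0],[sn,-c,0],[0,0,-1]]))
    d=R.inv().apply(np.array(target)-s['tool_pos'])
    print('t',round(s['t'],2),'pos',np.round(s['tool_pos'],4),'F',np.round(s['wrist_force'],2),'T',np.round(s['ft_torque'],2),'w',round(s['grip_width'],3))
    print('shift',np.round(d,4),'turn',np.round((R.inv()*G).as_rotvec(),4))
E
python3 -c "
from h import *
plan([.5213,.013,.238])"
```

```text
t 2.5 pos [0.2426 0.603  0.2389] F [ 0.99 -0.74 -0.43] T [-0.08  0.12 -0.01] w 0.018
shift [3.48e-01 5.52e-01 2.00e-04] turn [-0.0006  0.001  -0.0222]
```

Call:
{"op": "drive_tool", "data": {
  "motion": [
    [0, 0.029, 0.046, 0, 0, 0, -0.022],
    [0, 0.029, 0.046, 0, 0, 0, 0],
    [0, 0.029, 0.046, 0, 0, 0, 0],
    [0, 0.029, 0.046, 0, 0, 0, 0],
    [0, 0.029, 0.046, 0, 0, 0, 0],
    [0, 0.029, 0.046, 0, 0, 0, 0],
    [0, 0.029, 0.046, 0, 0, 0, 0],
    [0, 0.029, 0.046, 0, 0, 0, 0],
    [0, 0.029, 0.046, 0, 0, 0, 0],
    [0, 0.029, 0.046, 0, 0, 0, 0],
    [0, 0.029, 0.046, 0, 0, 0, 0],
    [0, 0.029, 0.046, 0, 0, 0, 0]
  ]
}}

```text
t: 3.7
tool_pos: [0.5105, 0.0666, 0.2371]
tool_rot: [0.999, -0.043, 0.001, -0.005]
wrist_force: [0.2, -0.4, -0.2]
grip_width: 0.0002
```

```bash
python3 -c "
from h import *
plan([.5213,.013,.1])"
```

```text
t 3.7 pos [0.5105 0.0666 0.2371] F [ 0.24 -0.37 -0.24] T [-0.01  0.05 -0.05] w 0.0
shift [0.0151 0.054  0.1365] turn [-0.011  -0.002   0.0128]
```

Call:
{"op": "drive_tool", "data": {
  "motion": [
    [0, 0.015, 0.04, 0, -0.011, -0.002, 0.013],
    [0, 0, 0.014, 0.04, 0, 0, 0],
    [0, 0, 0, 0.04, 0, 0, 0],
    [0, 0, 0, 0.03, 0, 0, 0],
    [0, 0, 0, 0.015, 0, 0, 0],
    [0, 0, 0, 0, 0, 0, 0],
    [0, 0, 0, 0, 0, 0, 0]
  ]
}}

```text
t: 4.4
tool_pos: [0.5273, -0.001, 0.1107]
tool_rot: [0.998, -0.057, 0.005, 0.001]
wrist_force: [-0.3, 0.4, 0.7]
grip_width: 0.0003
```

```bash
python3 -c "
from h import *
plan([.5213,.013,.086])
save('side','s1.png');save('wrist','w1.png')"
```

```text
t 4.4 pos [ 0.5273 -0.001   0.1107] F [-0.35  0.39  0.73] T [-0.09  0.1  -0.02] w 0.0
shift [-0.0078 -0.0133  0.0246] turn [ 0.0022 -0.0102 -0.0143]
```

View pics/s1.png

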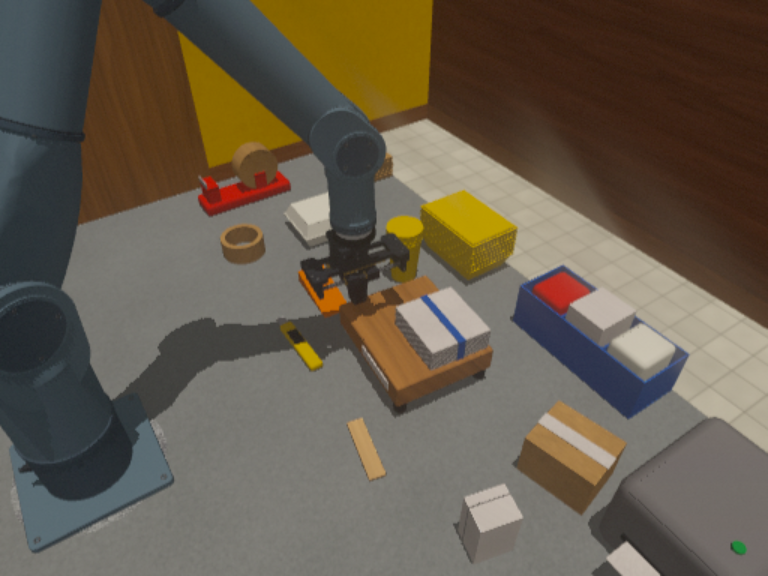

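The closed fingers hang just above the near corner of the stand, at about (238,200) px, and nothing else is touched. I'll correct the lateral offset and descend.

Call:
{"op": "drive_tool", "data": {
  "motion": [
    [0, -0.008, -0.013, 0.008, 0.002, -0.01, -0.014],
    [0, 0, 0, 0.006, 0, 0, 0],
    [0, 0, 0, 0.004, 0, 0, 0],
    [0, 0, 0, 0, 0, 0, 0],
    [0, 0, 0, 0, 0, 0, 0]
  ]
}}

```text
t: 5.0
tool_pos: [0.5225, 0.0159, 0.0941]
tool_rot: [0.999, -0.048, 0.003, -0.001]
wrist_force: [0.5, 0.0, 0.1]
grip_width: 0.0004
```

```bash
python3 -c "
from h import *
plan([.5213,.013,.086])"
```

```text
t 5.0 pos [0.5225 0.0159 0.0941] F [0.46 0.01 0.08] T [-0.03  0.08 -0.03] w 0.0
shift [-0.0009  0.0031  0.0081] turn [-0.0025 -0.0049  0.0037]
```

Call:
{"op": "drive_tool", "data": {
  "motion": [
    [0, -0.001, 0.003, 0.005, 0, 0, 0],
    [0, 0, 0, 0.003, 0, 0, 0],
    [0, 0, 0, 0.003, 0, 0, 0]
  ]
}}

```text
t: 5.3
tool_pos: [0.5216, 0.0126, 0.0829]
tool_rot: [0.999, -0.048, 0.003, -0.001]
wrist_force: [-3.1, 3.7, 6.8]
grip_width: 0.0007
```

Call:
{"op": "drive_tool", "data": {
  "motion": [
    [0, 0, 0, 0.004, 0, 0, 0]
  ]
}}

```text
t: 5.4
tool_pos: [0.5209, 0.0133, 0.0787]
tool_rot: [0.999, -0.048, 0.002, -0.002]
wrist_force: [-3.8, 4.3, 6.1]
grip_width: 0.0003
```

Call:
{"op": "drive_tool", "data": {
  "motion": [
    [0, 0, 0, 0.004, 0, 0, 0]
  ]
}}

```text
t: 5.5
tool_pos: [0.5201, 0.0142, 0.0745]
tool_rot: [0.999, -0.048, 0.001, -0.003]
wrist_force: [-3.4, 3.3, 5.0]
grip_width: 0.0005
```

Call:
{"op": "drive_tool", "data": {
  "motion": [
    [0, 0, 0, 0.004, 0, 0, 0]
  ]
}}

```text
t: 5.6
tool_pos: [0.5198, 0.0148, 0.0724]
tool_rot: [0.999, -0.048, 0.0, -0.004]
wrist_force: [-21.8, 1.2, 76.7]
grip_width: 0.0009
```

The corner sank 12 mm and hit the counter firmly: about 5 N to rock it, then a spike. The arm is stiff, so I'll back off and use smaller steps from here.

Call:
{"op": "drive_tool", "data": {
  "motion": [
    [0, 0, 0, -0.002, 0, 0, 0],
    [0, 0, 0, -0.004, 0, 0, 0],
    [0, 0, 0, -0.004, 0, 0, 0],
    [0, 0, 0, -0.004, 0, 0, 0],
    [0, 0, 0, -0.006, 0, 0, 0],
    [0, 0, 0, -0.02, 0, 0, 0],
    [0, 0, 0, -0.03, 0, 0, 0],
    [0, 0, 0, 0, 0, 0, 0]
  ]
}}

```text
t: 6.4
tool_pos: [0.5193, 0.0135, 0.1456]
tool_rot: [0.999, -0.048, -0.0, -0.004]
wrist_force: [0.0, 0.1, -0.5]
grip_width: 0.0004
```

```bash
python3 - <<'E'
from fit import *
plan([.5213,.013,.086])
im=save('side','s2.png');ci=viewer.camera_info('side')
for k,p0 in dict(wedge=[.535,.163,-1.63],stand=[.591,-.094,-.1]).items():
    m=masks_of(k,'side')[0]; print(k,m['confidence'],fit(k,[(m['region'].astype(np.float32),ci)],p0))
# butt approach pose
b=np.array([.5406,.2329]); d=np.array([-.099,-.995]); plan([*(b-d*.04),.12])
E
```

```text
t 6.4 pos [0.5193 0.0135 0.1456] F [ 0.04  0.14 -0.54] T [-0.13  0.04 -0.03] w 0.0
shift [0.0021 0.0007 0.0596] turn [-0.0072  0.0012  0.0023]
wedge 0.61 (array([ 0.53284102,  0.158829  , -1.66565025]), np.float64(0.22300665080547333))
stand 0.88 (array([ 0.59023993, -0.0945431 , -0.10028298]), np.float64(0.03214377909898758))
t 6.55 pos [0.5169 0.0137 0.1423] F [ 0.34 -0.64 -0.51] T [-0.04  0.05  0.03] w 0.0
shift [ 0.0028 -0.2603  0.0238] turn [-0.006   0.0067  0.0029]
```

View pics/s2.png

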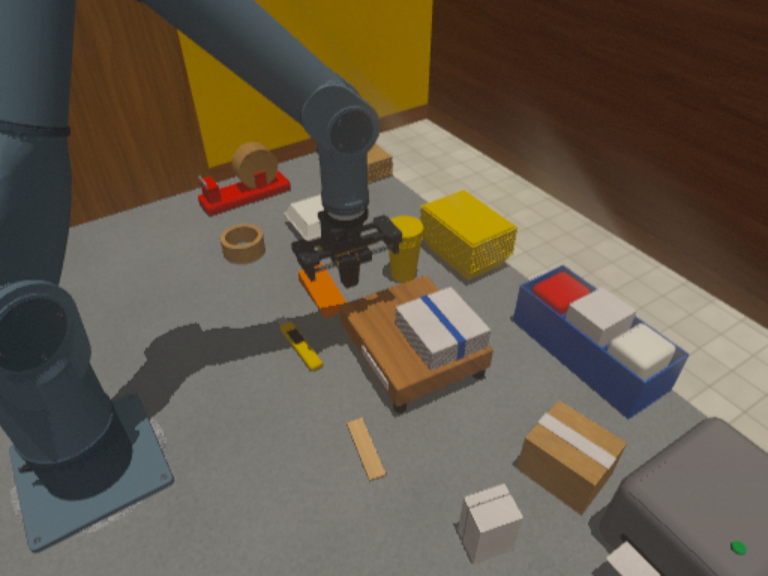

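The stand is back level and in place. Now I'll move behind the wedge's butt.

Call:
{"op": "drive_tool", "data": {
  "motion": [
    [0.012, 0.003, -0.04, 0, -0.006, 0.007, 0.003],
    [0.012, 0, -0.045, 0, 0, 0, 0],
    [0.012, 0, -0.045, 0, 0, 0, 0],
    [0.012, 0, -0.045, 0, 0, 0, 0],
    [0.012, 0, -0.045, 0, 0, 0, 0],
    [0.012, 0, -0.03, 0, 0, 0, 0],
    [0.012, 0, 0, 0, 0, 0, 0],
    [0.012, 0, 0, 0, 0, 0, 0]
  ]
}}

```text
t: 7.35
tool_pos: [0.5399, 0.2685, 0.1313]
tool_rot: [0.999, -0.052, -0.007, 0.004]
wrist_force: [0.2, -1.3, -0.1]
grip_width: 0.012
```

```bash
python3 - <<'E'
from fit import *
b=np.array([.5406,.2329]); d=np.array([-.099,-.995]); plan([*(b-d*.04),.03])
im=save('wrist','w3.png')
im=save('side','s3.png');ci=viewer.camera_info('side')
for n in('side','wrist'):
  ci=viewer.camera_info(n)
  for q in('wedge_butt','wedge','short_foot'):
    for r in spot_point(q,n)[:1]: print(n,q,r['confidence'],r['xy'],back(r['xy'],dict(wedge_butt=.014,wedge=0,short_foot=.012)[q],ci))
E
```

```text
t 7.35 pos [0.5399 0.2685 0.1313] F [ 0.16 -1.32 -0.14] T [-0.14  0.1  -0.03] w 0.012
shift [ 0.0056 -0.0055  0.1012] turn [ 0.0089  0.0131 -0.0044]
side wedge_butt 0.56 [209.6, 181.9] [0.5452793  0.22248012 0.014     ]
side wedge 0.85 [211.7, 198.0] [0.51859483 0.16064861 0.        ]
side short_foot 0.71 [231.6, 219.9] [0.51611626 0.02644503 0.012     ]
wrist wedge_butt 0.77 [254.7, 219.2] [0.53912494 0.2294     0.014     ]
wrist wedge 0.96 [261.0, 277.7] [0.5382294  0.15406905 0.        ]
```

View pics/w3.png

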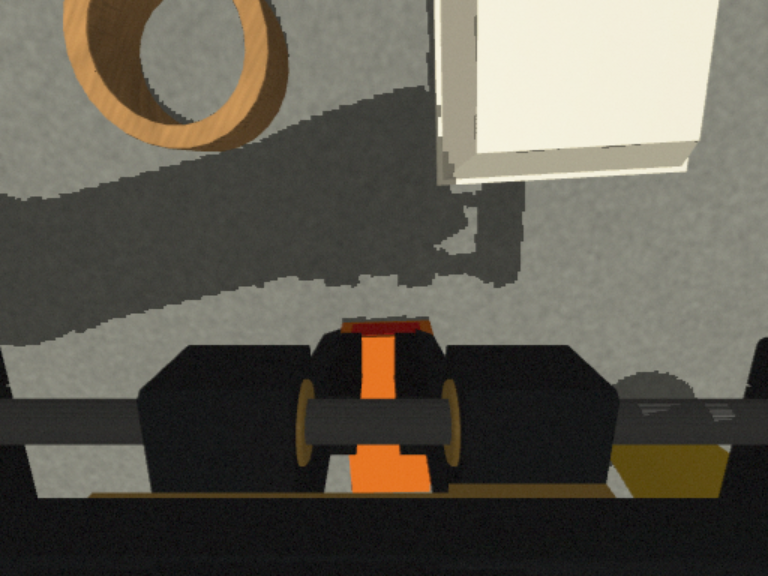

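View pics/s3.png

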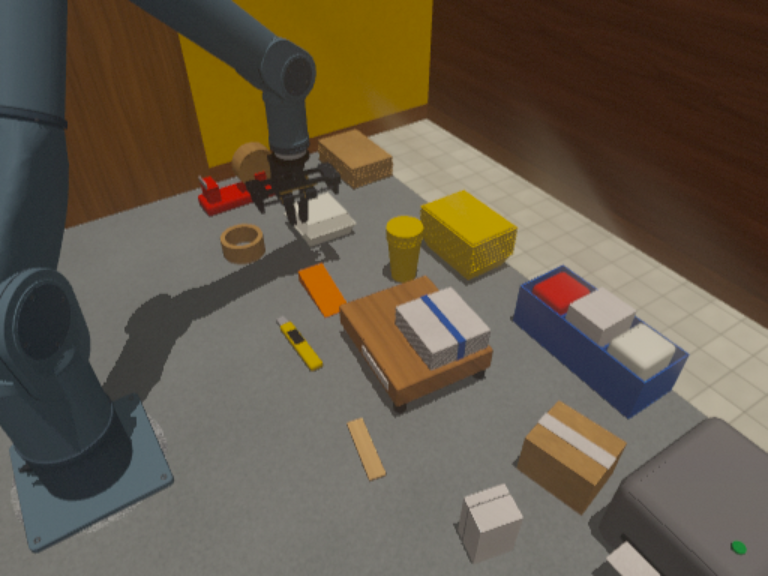

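The wrist view shows the red butt at about (257,218) px, with its ends at (229,214) and (287,213). The fingers are clear of it, on the far side of the view.

```bash
python3 - <<'E'
from h import *
ci=viewer.camera_info('wrist')
for z,uv in((0,(228.5,213)),(0,(287,212)),(.028,(229,222)),(.028,(288,221.5))): print(z,np.round(back(uv,z,ci),4))
print(manip.read_state()['t'])
E
```

```text
0 [0.5123 0.2344 0.    ]
0 [0.5729 0.2292 0.    ]
0.028 [0.5154 0.2354 0.028 ]
0.028 [0.5708 0.2302 0.028 ]
7.75
```

```bash
python3 - <<'E'
from h import *
plan([.5465,.272,.05])
E
```

```text
t 7.75 pos [0.541  0.2679 0.1329] F [0.01 1.   1.04] T [-0.07  0.07  0.04] w 0.012
shift [ 0.0059 -0.0053  0.0828] turn [ 0.007   0.0111 -0.0069]
```

Call:
{"op": "drive_tool", "data": {
  "motion": [
    [0.012, 0.006, -0.005, 0.03, 0.007, 0.011, -0.007],
    [0.012, 0, 0, 0.03, 0, 0, 0],
    [0.012, 0, 0, 0.025, 0, 0, 0],
    [0.012, 0, 0, 0.01, 0, 0, 0],
    [0.012, 0, 0, 0, 0, 0, 0],
    [0.012, 0, 0, 0, 0, 0, 0]
  ]
}}

```text
t: 8.35
tool_pos: [0.5505, 0.2711, 0.038]
tool_rot: [0.999, -0.051, 0.003, -0.002]
wrist_force: [0.4, 0.6, 0.7]
grip_width: 0.0123
```

```bash
python3 - <<'E'
from h import *
plan([.5465,.272,.010])
E
```

```text
t 8.35 pos [0.5505 0.2711 0.038 ] F [0.45 0.58 0.71] T [ 0.01  0.03 -0.01] w 0.012
shift [-0.0042 -0.0004  0.028 ] turn [-0.0035 -0.005  -0.0032]
```

Call:
{"op": "drive_tool", "data": {
  "motion": [
    [0.012, -0.004, 0, 0.013, -0.003, -0.005, -0.003],
    [0.012, 0, 0, 0.009, 0, 0, 0],
    [0.012, 0, 0, 0.002, 0, 0, 0],
    [0.012, 0, 0, 0, 0, 0, 0],
    [0.012, 0, 0, 0, 0, 0, 0]
  ]
}}

```text
t: 8.85
tool_pos: [0.5481, 0.2727, 0.0149]
tool_rot: [0.999, -0.049, 0.002, -0.001]
wrist_force: [-0.7, 0.5, -0.7]
grip_width: 0.012
```

```bash
python3 - <<'E'
from h import *
plan([.543,.242,.010])
E
```

```text
t 8.85 pos [0.5481 0.2727 0.0149] F [-0.74  0.5  -0.71] T [-0.04  0.09 -0.03] w 0.012
shift [-0.0021  0.031   0.0048] turn [-0.0031 -0.0033  0.0003]
```

Call:
{"op": "drive_tool", "data": {
  "motion": [
    [0.012, -0.002, 0.008, 0.003, -0.003, -0.003, 0],
    [0.012, 0, 0.008, 0.001, 0, 0, 0],
    [0.012, 0, 0.008, 0, 0, 0, 0],
    [0.012, 0, 0.008, 0, 0, 0, 0],
    [0.012, 0, 0.008, 0, 0, 0, 0]
  ]
}}

```text
t: 9.35
tool_pos: [0.5422, 0.2306, 0.0113]
tool_rot: [0.999, -0.049, 0.001, -0.0]
wrist_force: [-0.4, -0.1, -0.2]
grip_width: 0.0121
```

```bash
python3 - <<'E'
from h import *
plan([.528,.114,.010])
E
```

```text
t 9.35 pos [0.5422 0.2306 0.0113] F [-0.44 -0.1  -0.24] T [0.03 0.1  0.05] w 0.012
shift [-0.0027  0.1174  0.0012] turn [-0.0007 -0.0013  0.001 ]
```

Call:
{"op": "drive_tool", "data": {
  "motion": [
    [0.012, -0.001, 0.008, 0.001, 0, 0, 0],
    [0.012, 0, 0.008, 0, 0, 0, 0],
    [0.012, 0, 0.008, 0, 0, 0, 0],
    [0.012, 0, 0.008, 0, 0, 0, 0],
    [0.012, 0, 0.008, 0, 0, 0, 0],
    [0.012, 0, 0.008, 0, 0, 0, 0],
    [0.012, 0, 0.008, 0, 0, 0, 0]
  ]
}}

```text
t: 10.05
tool_pos: [0.5354, 0.1697, 0.0106]
tool_rot: [0.999, -0.049, 0.001, -0.001]
wrist_force: [0.6, 0.3, 0.7]
grip_width: 0.0119
```

```bash
python3 - <<'E'
from h import *
plan([.528,.114,.010])
save('side','s4.png');save('top','t4.png')
plan([.528,.114,.010])
E
```

```text
t 10.05 pos [0.5354 0.1697 0.0106] F [0.56 0.31 0.73] T [ 0.05  0.07 -0.02] w 0.012
shift [-0.0019  0.0562  0.0005] turn [-0.0013 -0.0019  0.0002]
t 10.15 pos [0.5354 0.1684 0.0105] F [0.01 0.15 0.42] T [-0.08  0.13 -0.04] w 0.012
shift [-0.0019  0.0549  0.0005] turn [-0.0003 -0.0017 -0.0018]
```

View pics/s4.png

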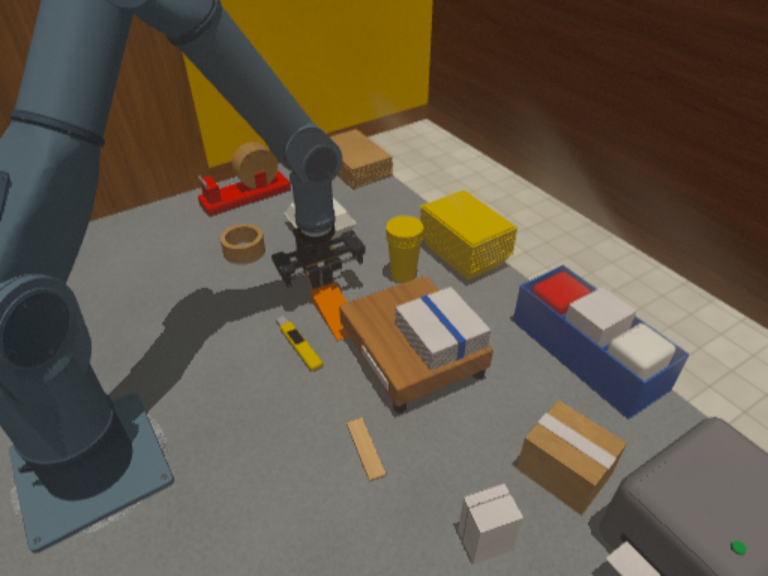

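View pics/t4.png

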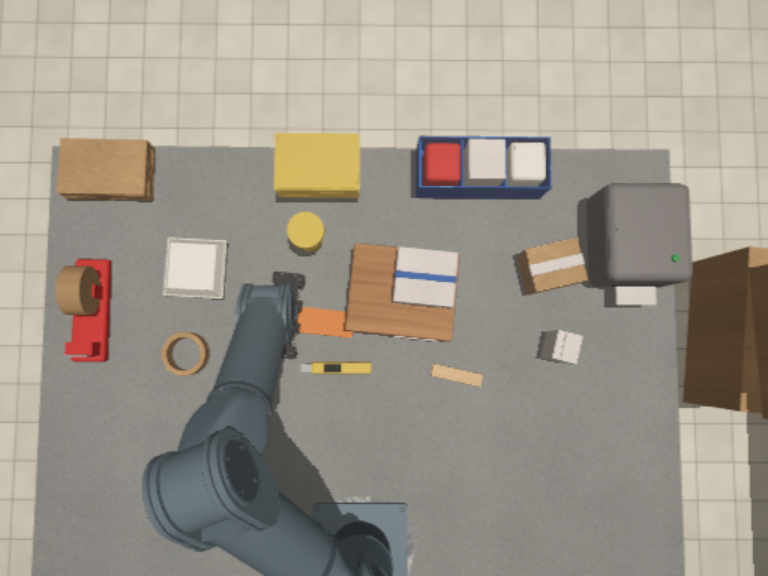

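The wedge points straight at the stand, with its tip at about (234,222) px just reaching the edge above the short foot. Cups and cutter are untouched. I'll keep pushing, then slow down.

Call:
{"op": "drive_tool", "data": {
  "motion": [
    [0.012, -0.001, 0.008, 0.001, 0, 0, 0],
    [0.012, 0, 0.008, 0, 0, 0, 0],
    [0.012, 0, 0.008, 0, 0, 0, 0],
    [0.012, 0, 0.008, 0, 0, 0, 0],
    [0.012, 0, 0.004, 0, 0, 0, 0],
    [0.012, 0, 0.002, 0, 0, 0, 0]
  ]
}}

```text
t: 10.75
tool_pos: [0.5303, 0.1285, 0.0095]
tool_rot: [0.999, -0.05, 0.001, -0.001]
wrist_force: [0.1, 1.5, 0.8]
grip_width: 0.0119
```

```bash
python3 - <<'E'
from h import *
plan([.528,.114,.010])
save('top','t5.png')
plan([.528,.114,.010])
E
```

```text
t 10.75 pos [0.5303 0.1285 0.0095] F [0.13 1.45 0.75] T [0.06 0.06 0.02] w 0.012
shift [-0.0009  0.0146 -0.0005] turn [-0.0012 -0.002  -0.0007]
t 10.8 pos [0.5303 0.1281 0.0095] F [-0.6  -0.47 -0.11] T [-0.06  0.05  0.04] w 0.012
shift [-0.0009  0.0142 -0.0005] turn [-0.0008 -0.002  -0.0012]
```

View pics/t5.png

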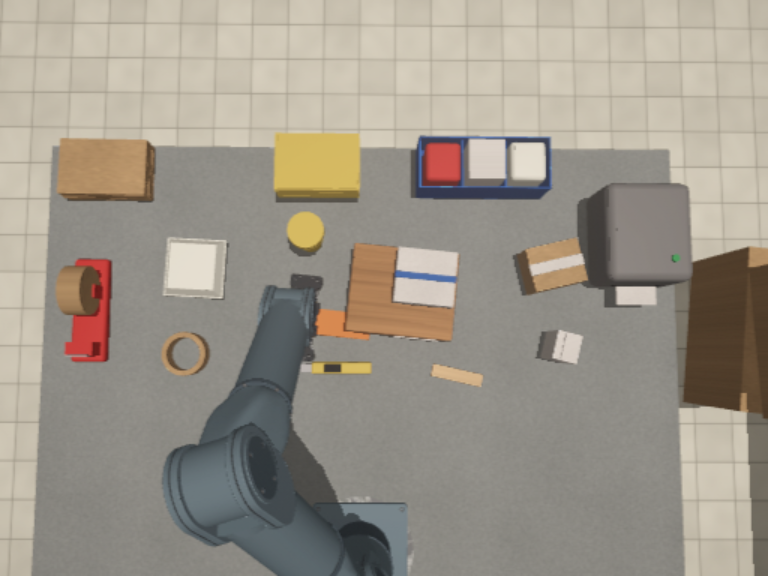

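The wedge's tip now shows beside the stand's near edge, at about (245,224) px, and the stand hasn't moved. I'll continue in small steps.

Call:
{"op": "drive_tool", "data": {
  "motion": [
    [0.012, 0, 0.003, 0, 0, 0, 0],
    [0.012, 0, 0.003, 0, 0, 0, 0],
    [0.012, 0, 0.002, 0, 0, 0, 0]
  ]
}}

```text
t: 11.1
tool_pos: [0.5296, 0.1205, 0.0095]
tool_rot: [0.999, -0.049, 0.001, -0.001]
wrist_force: [-0.6, 0.6, 0.4]
grip_width: 0.0118
```

Call:
{"op": "drive_tool", "data": {
  "motion": [
    [0.012, 0, 0.0015, 0, 0, 0, 0]
  ]
}}

```text
t: 11.2
tool_pos: [0.5295, 0.119, 0.0095]
tool_rot: [0.999, -0.049, 0.001, -0.001]
wrist_force: [-0.1, 1.0, 0.1]
grip_width: 0.012
```

Call:
{"op": "drive_tool", "data": {
  "motion": [
    [0.012, 0, 0.0015, 0, 0, 0, 0]
  ]
}}

```text
t: 11.3
tool_pos: [0.5293, 0.1176, 0.0095]
tool_rot: [0.999, -0.049, 0.001, -0.001]
wrist_force: [1.0, 2.3, 1.1]
grip_width: 0.0117
```

Call:
{"op": "drive_tool", "data": {
  "motion": [
    [0.012, 0, 0.001, 0, 0, 0, 0]
  ]
}}

```text
t: 11.4
tool_pos: [0.5292, 0.1169, 0.0095]
tool_rot: [0.999, -0.049, 0.001, -0.001]
wrist_force: [-0.1, 2.4, -0.2]
grip_width: 0.0121
```

Call:
{"op": "drive_tool", "data": {
  "motion": [
    [0.012, 0, 0.001, 0, 0, 0, 0]
  ]
}}

```text
t: 11.5
tool_pos: [0.5292, 0.1165, 0.0095]
tool_rot: [0.999, -0.049, 0.001, -0.001]
wrist_force: [-0.3, 2.5, -1.3]
grip_width: 0.0121
```

Call:
{"op": "drive_tool", "data": {
  "motion": [
    [0.012, 0, 0.0008, 0, 0, 0, 0]
  ]
}}

```text
t: 11.6
tool_pos: [0.5291, 0.1163, 0.0095]
tool_rot: [0.999, -0.049, 0.001, -0.002]
wrist_force: [-0.1, 3.6, -0.2]
grip_width: 0.0118
```

Call:
{"op": "drive_tool", "data": {
  "motion": [
    [0.012, 0, 0.001, 0, 0, 0, 0]
  ]
}}

```text
t: 11.7
tool_pos: [0.529, 0.116, 0.0095]
tool_rot: [0.999, -0.048, 0.001, -0.002]
wrist_force: [0.3, 4.0, -0.7]
grip_width: 0.012
```

```bash
python3 - <<'E'
from h import *
for i in range(3):
    plan([.528,.114,.010]); viewer.capture('top')
E
```

```text
t 11.7 pos [0.529  0.116  0.0095] F [ 0.33  4.   -0.72] T [ 0.69  0.02 -0.02] w 0.012
shift [-0.0008  0.0021 -0.0005] turn [-0.0043 -0.0023  0.0023]
t 11.75 pos [0.529  0.1158 0.0095] F [0.37 4.18 0.17] T [ 0.7   0.04 -0.  ] w 0.012
shift [-0.0008  0.0019 -0.0005] turn [-0.0041 -0.0022  0.0022]
t 11.8 pos [0.529  0.1158 0.0095] F [ 0.26  3.59 -0.22] T [ 0.71 -0.01  0.03] w 0.012
shift [-0.0008  0.0019 -0.0005] turn [-0.0041 -0.0022  0.0021]
```

Call:
{"op": "drive_tool", "data": {
  "motion": [
    [0.012, 0, 0.0012, 0, 0, 0, 0]
  ]
}}

```text
t: 11.95
tool_pos: [0.529, 0.1152, 0.0095]
tool_rot: [0.999, -0.048, 0.001, -0.002]
wrist_force: [0.6, 4.4, -0.5]
grip_width: 0.0121
```

```bash
python3 - <<'E'
from fit import *
for i in range(2):
    plan([.528,.114,.010]); save('top','t6.png') if i else save('side','s6.png')
for n in('top','side'):
    ci=viewer.camera_info(n); m=masks_of('stand',n)[0]; print(m['confidence'],fit('stand',[(m['region'].astype(np.float32),ci)],[.591,-.094,-.1]))
E
```

```text
t 11.95 pos [0.529  0.1152 0.0095] F [ 0.59  4.44 -0.51] T [ 0.93 -0.02 -0.  ] w 0.012
shift [-0.0009  0.0013 -0.0005] turn [-0.0047 -0.0024  0.0026]
t 12.0 pos [0.5289 0.1149 0.0095] F [ 0.37  5.08 -0.63] T [ 0.82 -0.05 -0.05] w 0.012
shift [-0.0008  0.001  -0.0005] turn [-0.0045 -0.0022  0.0024]
0.74 (array([ 0.59181777, -0.09515965, -0.10457901]), np.float64(0.027323298156261444))
0.92 (array([ 0.59115689, -0.09543973, -0.11382719]), np.float64(0.054202355444431305))
```

View pics/s6.png

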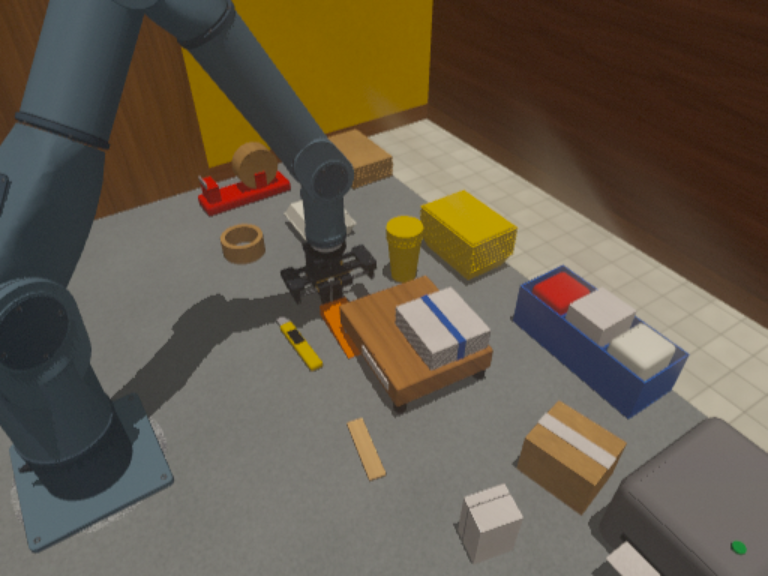

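The wedge is snug: about 5 N of push, with the foot calculated to be at roughly x = +18 mm on the slope. The side view shows the wedge under the corner at (225,225) px and the stand unmoved. Retreating and lifting.

Call:
{"op": "drive_tool", "data": {
  "motion": [
    [0.012, 0, -0.005, 0, 0, 0, 0],
    [0.012, 0, -0.015, 0, 0, 0, 0],
    [0.012, 0, -0.01, -0.02, 0, 0, 0],
    [0.0, 0, 0, -0.04, 0, 0, 0],
    [0.0, 0, 0, -0.04, 0, 0, 0],
    [0.0, 0, 0, -0.02, 0, 0, 0],
    [0, 0, 0, 0, 0, 0, 0],
    [0, 0, 0, 0, 0, 0, 0]
  ]
}}

```text
t: 12.95
tool_pos: [0.5307, 0.1451, 0.1323]
tool_rot: [0.999, -0.05, -0.0, 0.002]
wrist_force: [-0.4, 0.9, -0.1]
grip_width: 0.0007
```

```bash
python3 - <<'E'
from fit import *
plan([.521,.013,.11])
save('top','t7.png'); save('wrist','w7.png')
for n in('top',):
    ci=viewer.camera_info(n); m=masks_of('stand',n)[0]; print(m['confidence'],fit('stand',[(m['region'].astype(np.float32),ci)],[.591,-.094,-.1]))
E
```

```text
t 12.95 pos [0.5307 0.1451 0.1323] F [-0.42  0.85 -0.07] T [-0.06  0.17 -0.  ] w 0.001
shift [0.0035 0.1323 0.0229] turn [ 0.004   0.0006 -0.0002]
0.65 (array([ 0.59234878, -0.09409131, -0.10295506]), np.float64(0.020274994894862175))
```

View pics/w7.png

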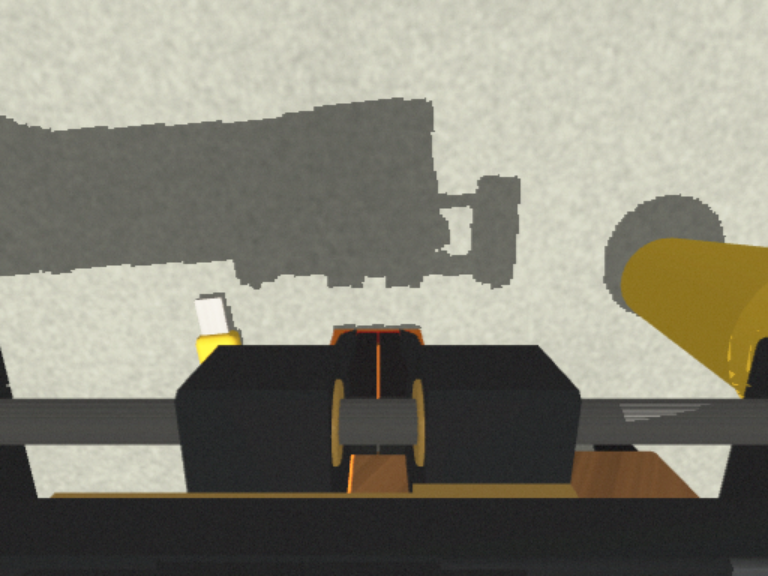

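View pics/t7.png

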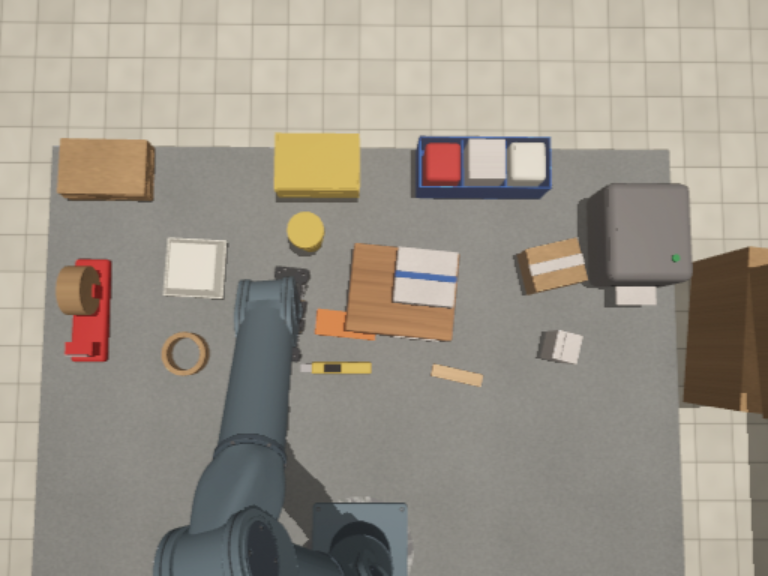

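The wedge remains under the corner, with its butt at about (251,218) px in the wrist view. The bystanders are in place. Moving to the press spot.

Call:
{"op": "drive_tool", "data": {
  "motion": [
    [0, 0.003, 0.03, 0, 0.004, 0, 0],
    [0, 0, 0.04, 0, 0, 0, 0],
    [0, 0, 0.035, 0, 0, 0, 0],
    [0, 0, 0.018, 0, 0, 0, 0],
    [0, 0, 0, 0.01, 0, 0, 0],
    [0, 0, 0, 0.01, 0, 0, 0],
    [0, 0, 0, 0, 0, 0, 0],
    [0, 0, 0, 0, 0, 0, 0]
  ]
}}

```text
t: 13.9
tool_pos: [0.5159, 0.0211, 0.1016]
tool_rot: [0.999, -0.047, -0.008, 0.002]
wrist_force: [-0.1, 0.5, -0.5]
grip_width: 0.0005
```

```bash
python3 - <<'E'
from h import *
plan([.521,.013,.09])
E
```

```text
t 13.9 pos [0.5159 0.0211 0.1016] F [-0.12  0.46 -0.49] T [-0.08  0.09 -0.02] w 0.001
shift [0.006  0.0075 0.0115] turn [0.0046 0.0155 0.004 ]
```

Call:
{"op": "drive_tool", "data": {
  "motion": [
    [0, 0.006, 0.007, 0.004, 0.005, 0.015, 0.004],
    [0, 0, 0, 0.003, 0, 0, 0],
    [0, 0, 0, 0.001, 0, 0, 0],
    [0, 0, 0, 0, 0, 0, 0]
  ]
}}

```text
t: 14.3
tool_pos: [0.5221, 0.0155, 0.0926]
tool_rot: [0.999, -0.048, 0.001, -0.001]
wrist_force: [0.2, 0.1, 0.6]
grip_width: 0.0005
```

```bash
python3 - <<'E'
from h import *
plan([.521,.013,.086])
E
```

```text
t 14.3 pos [0.5221 0.0155 0.0926] F [0.23 0.06 0.62] T [-0.07  0.11 -0.04] w 0.001
shift [-0.0008  0.0026  0.0066] turn [-0.0016 -0.001   0.0036]
```

Call:
{"op": "drive_tool", "data": {
  "motion": [
    [0, -0.001, 0.002, 0.004, 0, 0, 0],
    [0, 0, 0, 0.002, 0, 0, 0]
  ]
}}

```text
t: 14.5
tool_pos: [0.5211, 0.0137, 0.0866]
tool_rot: [0.999, -0.048, 0.001, -0.001]
wrist_force: [0.2, -0.6, -0.1]
grip_width: 0.0002
```

Call:
{"op": "drive_tool", "data": {
  "motion": [
    [0, 0, 0, 0.001, 0, 0, 0]
  ]
}}

```text
t: 14.6
tool_pos: [0.5211, 0.0137, 0.0855]
tool_rot: [0.999, -0.048, 0.001, -0.001]
wrist_force: [0.2, 0.3, -0.5]
grip_width: 0.0005
```

Call:
{"op": "drive_tool", "data": {
  "motion": [
    [0, 0, 0, 0.0007, 0, 0, 0]
  ]
}}

```text
t: 14.7
tool_pos: [0.5211, 0.0137, 0.0847]
tool_rot: [0.999, -0.048, 0.001, -0.001]
wrist_force: [0.6, 0.8, 0.4]
grip_width: 0.0004
```

Call:
{"op": "drive_tool", "data": {
  "motion": [
    [0, 0, 0, 0.0007, 0, 0, 0]
  ]
}}

```text
t: 14.8
tool_pos: [0.5211, 0.0137, 0.0842]
tool_rot: [0.999, -0.048, 0.001, -0.001]
wrist_force: [-3.1, 0.9, 11.9]
grip_width: 0.0004
```

Call:
{"op": "drive_tool", "data": {
  "motion": [
    [0, 0, 0, 0.0005, 0, 0, 0]
  ]
}}

```text
t: 14.9
tool_pos: [0.5211, 0.0138, 0.0842]
tool_rot: [0.999, -0.048, 0.001, -0.001]
wrist_force: [-2.5, -0.2, 9.4]
grip_width: 0.0006
```

Call:
{"op": "drive_tool", "data": {
  "motion": [
    [0, 0, 0, 0.0005, 0, 0, 0]
  ]
}}

```text
t: 15.0
tool_pos: [0.5211, 0.0137, 0.0842]
tool_rot: [0.999, -0.048, 0.001, -0.001]
wrist_force: [-2.2, -0.5, 6.2]
grip_width: 0.0007
```

The corner no longer sinks. Pressing harder.

Call:
{"op": "drive_tool", "data": {
  "motion": [
    [0, 0, 0, 0.001, 0, 0, 0]
  ]
}}

```text
t: 15.1
tool_pos: [0.5211, 0.0138, 0.0841]
tool_rot: [0.999, -0.048, 0.001, -0.002]
wrist_force: [-6.5, 0.5, 16.5]
grip_width: 0.0003
```

Call:
{"op": "drive_tool", "data": {
  "motion": [
    [0, 0, 0, 0.0013, 0, 0, 0]
  ]
}}

```text
t: 15.2
tool_pos: [0.5211, 0.0138, 0.084]
tool_rot: [0.999, -0.048, 0.0, -0.002]
wrist_force: [-6.1, 0.7, 21.7]
grip_width: 0.0003
```

```bash
python3 - <<'E'
from h import *
for i in range(4):
    plan([.521,.013,.0835]); save('side','s8.png') if i==0 else viewer.capture('top')
E
```

```text
t 15.2 pos [0.5211 0.0138 0.084 ] F [-6.08  0.69 21.73] T [-0.05  1.47  0.03] w 0.0
shift [0.     0.0008 0.0005] turn [-0.0045 -0.0006  0.0033]
t 15.25 pos [0.5211 0.0138 0.084 ] F [-4.38  0.04 17.49] T [-0.04  1.25  0.  ] w 0.001
shift [-0.      0.0008  0.0005] turn [-0.0046 -0.0007  0.0032]
t 15.3 pos [0.5211 0.0138 0.084 ] F [-5.26  0.09 17.19] T [-0.07  1.25  0.03] w 0.0
shift [-0.      0.0008  0.0005] turn [-0.0046 -0.0007  0.0032]
t 15.35 pos [0.5211 0.0138 0.0841] F [-5.05  0.64 15.68] T [-0.13  1.26 -0.03] w 0.0
shift [-0.      0.0008  0.0006] turn [-0.0046 -0.0007  0.0032]
```

```bash
python3 - <<'E'
from fit import *
im=save('top','t9.png')
for n in('top',):
    ci=viewer.camera_info(n); m=masks_of('stand',n)[0]; print(m['confidence'],fit('stand',[(m['region'].astype(np.float32),ci)],[.591,-.094,-.1]))
for i in range(8): viewer.capture('top')
plan([.521,.013,.0835])
E
```

```text
0.68 (array([ 0.59203111, -0.09502114, -0.10215953]), np.float64(0.22576458752155304))
t 15.9 pos [0.5211 0.0138 0.084 ] F [-5.36 -0.53 17.07] T [-0.04  1.23  0.04] w 0.0
shift [0.     0.0008 0.0005] turn [-0.0045 -0.0007  0.0033]
```

View pics/s8.png

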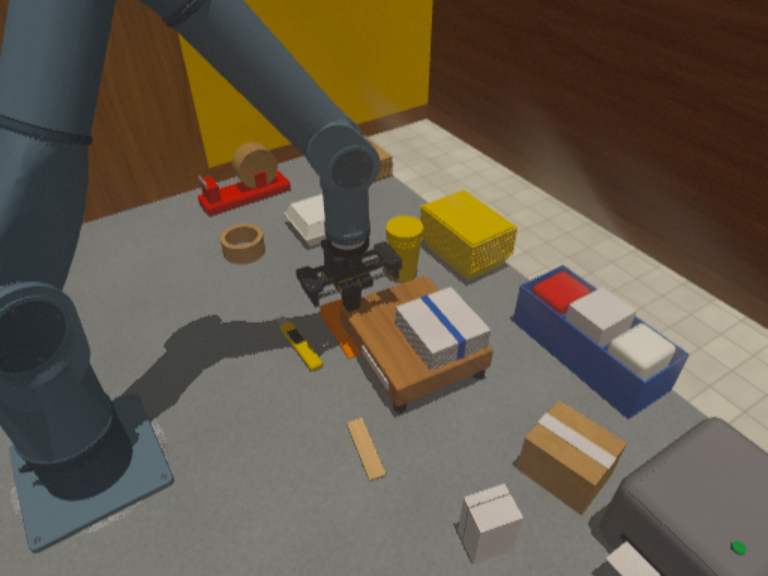

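The press is steady at 17 N with the corner at full height. The wedge is under the foot at (225,220) px, and the stand is level and unmoved. Handing in while holding the press.

```bash
python3 -c "
from h import *
manip.close_job()"
```

```text
the job is handed in; nothing more can be done
```

The job is handed in with the arm still pressing the short corner at a steady 17 N. No verdict was reported.

- **Rocking:** about 5–6 N made the corner sink about 12 mm until the foot met the counter. My last downward step was too large for the stiff arm, and the wrist force briefly hit 77 N (limit 120 N). When I let go, the stand came back to its place.
- **Wedging:** I pushed the wedge thin end first along the counter until it was snug at about 5 N. From the fingers' position, the foot sits at about +18 mm along the wedge. I did not measure the wedge itself again after that.
- **Final press:** the corner no longer sank; the fingertips stayed at 84 mm, the height of the stand's top. There was also about 5 N of steady sideways force.
- **Last checks:** the stand was within about 1–2 mm of its start. That last top-view fit was rougher because the arm hid part of the stand, but it agreed with the one before. In the pictures the bystanders looked unmoved.

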